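# Flip the dish's status flag

## Robot

A 6-joint arm with a two-finger parallel gripper is mounted at the origin on a cart in front of the work surface, level with it; the furniture and walls round the work are solid. World frame = base frame: x ahead of the robot, y to its left, z up, the work surface at z = 0. Lengths are in m, angles in rad, forces in N, time in s.
With the tool pointing down it reaches from about 0.3 to 0.775 m from the base axis. Payload 14.6 kg.
Tool frame: the origin (TCP) lies at the very end of the fingers, on their centre line; the grasp point (between the pads) lies env.grip_point_offset behind it (env.grip_point_offset is the distance from the TCP to the grasp point, in m); z points along the fingers, y is the direction in which the jaws open and shut (so a half turn about z gives the same grasp; the last joint's range is limited). The gripper opens to 85 mm and grips with 20 to 120 N. Pads are 22 mm wide; open, the fingers measure 114 mm over their backs; the gripper's body (76 mm by 85 mm) begins 54 mm behind the grasp point. The pads swing forward as they close: fully open they stand 13 mm farther back than shut.
Start: joints at [-1.332, 0.3, 1.521, -0, 1.321, -0.067], TCP at [0.166, -0.524, 0.231] pointing down, gripper open.
Joint ranges: [-3.03, 3.03], [-0.79, 2.21], [0.23, 2.52], [-1.04, 4.18], [0, 3.07], [-2.55, 2.55]. Speed limits (rad/s): [2.22, 2.22, 2.57, 3.14, 3.14, 3.14].

## Interface

Orientations are given as a 3x3 rotation matrix whose columns are the frame's x, y, z axes.
In Python, from plant import env gives the robot as it stands.
- The arm moves only by the tool drive_tool, never from a script. Its argument "increments" is text: rows parted by semicolons, each of 7 numbers parted by spaces: the turn, a rotation vector about the world's x, y, z in degrees, then the shift along the world's x, y, z in cm, then the finger opening in cm, from 0 to 8.54. A call has 1 to 10 rows; each row shifts and turns the commanded pose from where the row before left it; what a row does not reach is not made up. A row lasts 1/12 s, in which the tool goes at most 41.7 mm and 7.16 degrees, less where a joint would pass 70% of its speed; a pose out of reach is approached as far as the arm can. A call with a gripper value outside its range is refused whole. The fingers move at their own pace and stop on an object; "newtons" is the grip in N (left out, the last holds). Time passes only in rows, so rows that do not move let the fingers close. It gives the time, the measured TCP pose, the force and the opening at its end, in the units of the state.
- env.read_state(): the state, without advancing time (a new reading comes with each control period).
- env.grab_frame(name): name is "scene" or "top" or "wrist"; returns a dict with "pixels" (480x640x3 uint8, blue, green, red), "fovy" (degrees; the focal length in pixels is half the picture's height over the tangent of half this angle, whatever the lens; pixels are square), "cx", "cy" (the principal point, pixels), "pose" (4x4, takes a point from camera to world coordinates). Camera axes: x right, y up, looking along -z (the intrinsics and any distortion apply to the point x, -y, -z); pixel columns grow to the right and rows downward; lengths in m; the calibration is good to about 2 mm. A picture is of the moment at which its call begins. There is no depth.
- env.hand_in(): hands the job in, once; it reports no verdict.
The state is a dict: "time": time; "joint_pos": joint angles; "qd": joint speeds; "joint_torque": joint torques, N m; "tool_pos": TCP position; "tcp_rot": TCP orientation; "contact_force": force on the tool from outside, world axes, zero at the start; "wrist_torque": the same for the moment, N m; "gripper_width": opening from 0.0 (shut) to 1.0 (fully open).
Only numpy, scipy, OpenCV 4.12 (cv2) and the standard library are available. Lean on these libraries where they do the work, as an engineer would, in place of code of your own. Each camera call takes 0.05 s, during which the arm holds its last target.

## Task

The flat round dish has been checked, so turn over the white paddle of the bench flag it lies behind: swing it up and right over its pivot with your fingertips (pressing down its short tail raises it) and press it down flat on the other side, so that the face with the two bars shows in place of the disc. Only push and press it, never pinch it; leave the flag by the slotted cassette as it is, and leave everything else where it lies.

Things in the scene. Friction and masses are not known exactly. Their poses are not given: they have to be found in the camera images.
- dish_flag: flag to flip, the round dish is behind it: grey base plate 100 x 150 x 10 mm (x, y, z), fixed; two posts (tops 94 mm up, 76 mm clear between them along x) carry a white paddle on a level pivot 85 mm above the worktop. Origin on the worktop right under the pivot's middle; z up, x along the pivot. Thin rest pins at x = +-18, y = +-62 mm end 3 mm below pivot height.
- dish_paddle (a joint): angle of the paddle, rad: 0 = flat on the rests toward the stand's +y, raised round disc on top; 1.57 = upright; 3.14 = flat toward -y, two raised bars on top (stops at both ends). Starts at 0 to 0.25. Stiff hinge (friction 0.05 N m): stays where it is left. Pushing the tail down raises the paddle.
- dish_paddle_end (a point): middle of the free end edge (half thickness) of the paddle, a plate 56 mm wide along the pivot, 6 mm thick; this edge is 84 mm from the pivot axis. Pressed straight down on this edge while the paddle still stands steep, it binds: sweep it well over from the side first
- dish_paddle_tail (a point): middle of the end edge (half thickness) of the paddle's short tail, which is 34 mm wide, 6 mm thick, in line with the plate and points the opposite way beyond the pivot; this edge is 46 mm from the pivot axis
- cassette_flag: the other flag, identical in make and axes, with the slotted cassette behind it, to be left alone; origin on the worktop under its pivot
- cassette_paddle (a joint): angle of the other flag's paddle, same meaning as dish_paddle; to be left as it is
- cassette_paddle_end (a point): middle of the free end edge (half thickness) of the paddle, a plate 56 mm wide along the pivot, 6 mm thick; this edge is 84 mm from the pivot axis (other flag)
- petri: flat round dish, 58 mm across, 5 to 14 mm high, loose on the worktop behind (+x of) its flag, about 90 mm from the pivot; origin at the centre of its underside; leave alone
- cassette_f: flat slotted rectangular tissue cassette, 44 x 49 x 7 mm, loose behind the other flag, about 90 mm from its pivot; origin at the centre of its underside; leave alone
- tape_roll: roll of tape lying flat, 81 mm across, 19 mm high, between the flags; origin under its centre; leave alone
- dropper_bottle: small dropper bottle, 28 mm across, 94 mm high, behind the tape; origin under its centre; leave alone
- pot_small: small pot with a screw cap, 48 mm across, 52 mm high, between the flags nearer the robot; origin under its centre; leave alone

How it is judged:
By the outcome, as a careful person would: the job done as asked, in the order asked, and still so for the second after the job is handed in, with the robot touching nothing.
It also fails if it takes over 58 s, if anything falls off the work surface, if the arm or the gripper's body presses on something with over 40 N, if the wrist force passes 120 N, or if a joint passes its speed limit or range.

## Working session

There is one attempt and no reset: what is moved stays moved. The work goes in short steps, Python scripts to look and compute and a tool call to move; the robot and the scene stay as the last step left them, time stands still between calls to the robot, and variables do not carry over. Pictures are saved under pics/ and viewed, and the job is handed in when it is done.

Besides the shell and the picture viewer there is one more tool, called after ">>>" as name(argument=value, ...), one argument or row to a line, values as JSON. drive_tool: Moves the arm, as the interface text tells. Its arguments: {"type":"object","properties":{"increments":{"type":"string"},"newtons":{"type":"number"}},"required":["increments"]}

```bash
ls; mkdir -p pics; python3 - <<'E'
from plant import env
import cv2
print(env.read_state(), env.grip_point_offset)
for n in ["scene","top","wrist"]:
    f=env.grab_frame(n); cv2.imwrite(f"pics/{n}0.png",f["pixels"]); print(n,f["fovy"],f["cx"],f["cy"],f["pose"].round(4).tolist(),[k for k in f])
E
```

```text
pics
{'time': 0.0, 'joint_pos': array([-1.33156364e+00,  3.00508188e-01,  1.52161035e+00,  2.80850856e-05,
        1.32067819e+00, -6.65992549e-02]), 'qd': array([ 0.00085993, -0.00027183,  0.00112753,  0.00022245, -0.00185291,
        0.00102421]), 'joint_torque': array([-5.04210384e-04, -5.43495691e+01, -3.61797988e+01, -3.61804189e-05,
        3.90901099e-03,  1.17980921e-06]), 'tool_pos': array([ 0.16554491, -0.52424455,  0.23068858]), 'tcp_rot': array([[ 9.53598908e-01,  3.01079817e-01, -2.58879117e-04],
       [ 3.01079909e-01, -9.53598188e-01,  1.17623514e-03],
       [ 1.07274003e-04, -1.19959984e-03, -9.99999275e-01]]), 'contact_force': array([-0.72607364, -0.92950831, -0.4840417 ]), 'wrist_torque': array([ 0.00407177, -0.00591429, -0.05189327]), 'gripper_width': 0.9977716594139819} 0.0187
scene 54.298889514511146 307.90793110827303 232.2648144635998 [[-0.8518, 0.3084, -0.4236, 0.1167], [-0.5239, -0.4892, 0.6973, 0.6942], [0.0078, 0.8158, 0.5782, 0.6513], [0.0, 0.0, 0.0, 1.0]] ['pixels', 'fovy', 'cx', 'cy', 'pose']
top 49.74132900473045 314.53898569886195 240.16379825574057 [[0.0161, 0.9929, -0.1181, 0.4197], [-0.9999, 0.0166, 0.0029, 0.0168], [0.0048, 0.1181, 0.993, 1.0292], [0.0, 0.0, 0.0, 1.0]] ['pixels', 'fovy', 'cx', 'cy', 'pose']
wrist 66.00218242796691 319.5603665130769 247.46915995467393 [[0.3025, 0.9028, 0.3057, 0.2444], [-0.9531, 0.2869, 0.0959, -0.4984], [-0.0011, -0.3203, 0.9473, 0.3723], [0.0, 0.0, 0.0, 1.0]] ['pixels', 'fovy', 'cx', 'cy', 'pose']
```

View pics/scene0.png

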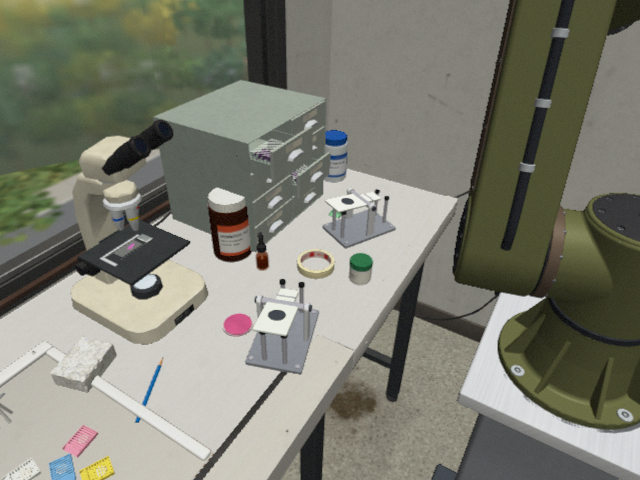

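View pics/top0.png

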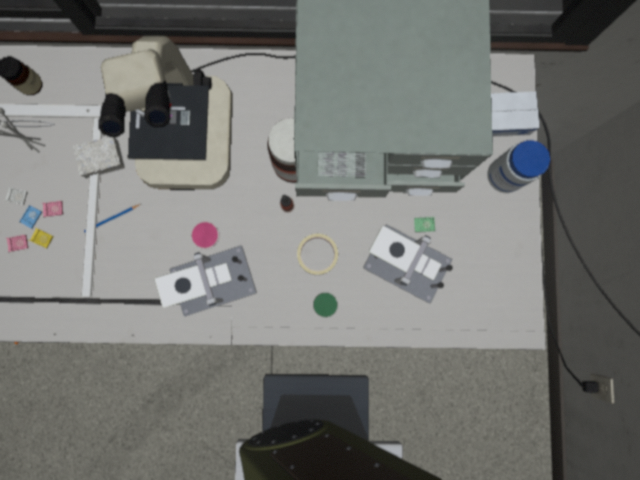

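```bash
python3 - <<'E'
import cv2
a=cv2.imread('pics/top0.png')[220:330,140:270]; cv2.imwrite('pics/top0c.png',cv2.resize(a,None,fx=6,fy=5.45*1.1 if 0 else 5.4,interpolation=cv2.INTER_CUBIC))
a=cv2.imread('pics/scene0.png')[265:380,215:335]; cv2.imwrite('pics/scene0c.png',cv2.resize(a,None,fx=5,fy=5,interpolation=cv2.INTER_CUBIC))
E
```

```text
(no output)
```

View pics/top0c.png

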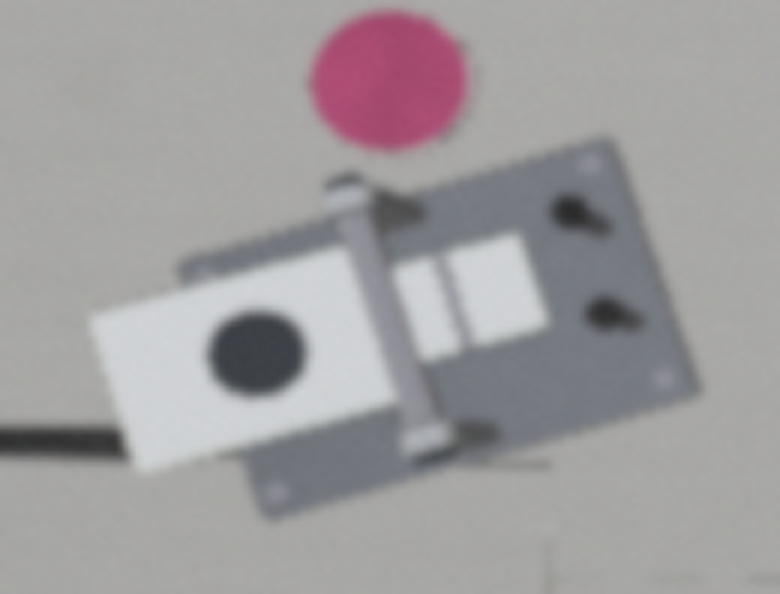

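View pics/scene0c.png

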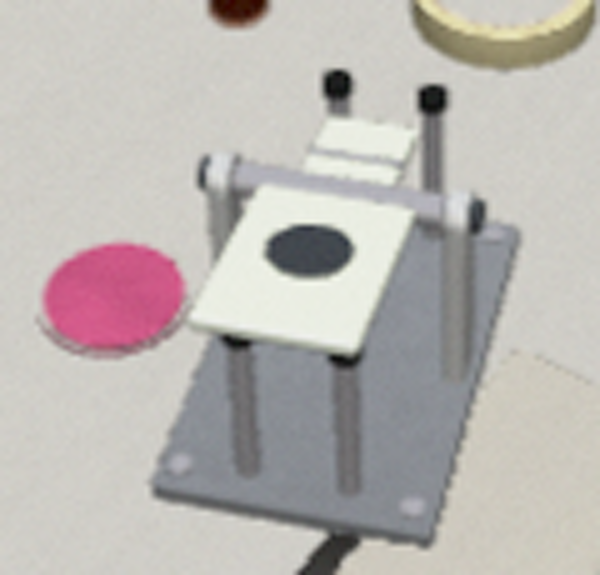

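```bash
cat > h.py <<'E'
import numpy as np, math
CAM={'scene':(54.298889514511146,307.908,232.265),'top':(49.74132900473045,314.539,240.164),'wrist':(66.00218242796691,319.56,247.469)}
def proj(n,pose,p):
    fv,cx,cy=CAM[n]; f=240/math.tan(math.radians(fv/2))
    c=np.linalg.inv(pose)@np.append(p,1); return np.array([cx+f*c[0]/-c[2], cy-f*c[1]/-c[2]])
def S(x,y,yaw):
    c,s=math.cos(yaw),math.sin(yaw)
    T=np.eye(4);T[:3,:3]=[[c,-s,0],[s,c,0],[0,0,1]];T[:2,3]=x,y;return T
def pad(r,x,h,th): # r along plate, h normal (disc side), stand coordinates
    return np.array([x, r*math.cos(th)-h*math.sin(th), .085+r*math.sin(th)+h*math.cos(th)])
def w(T,p): return (T@np.append(p,1))[:3]
E
cat > fit.py <<'E'
from h import *
from plant import env
from scipy.optimize import least_squares
P={n:env.grab_frame(n)['pose'] for n in ['scene','top']}
t=lambda u,v:((u+.5)/6-.5+140,(v+.5)/5.4-.5+220)
s=lambda u,v:((u+.5)/5-.5+215,(v+.5)/5-.5+265)
B=lambda a,b:('b',a*.05,b*.075); E=lambda a:('p',.084,a*.028); L=lambda a:('p',-.046,a*.017)
obs=[('top',B(1,1),t(180,262)),('top',B(1,-1),t(608,138)),('top',B(-1,-1),t(698,395)),('top',B(-1,1),t(268,520)),
('top',E(1),t(90,315)),('top',E(-1),t(142,472)),('top',L(1),t(520,235)),('top',L(-1),t(548,328)),
('scene',B(1,1),s(155,487)),('scene',B(-1,1),s(432,542)),('scene',B(-1,-1),s(518,232)),
('scene',E(1),s(190,328)),('scene',E(-1),s(358,350)),('scene',L(1),s(328,118)),('scene',L(-1),s(418,128))]
def res(q):
    T=S(*q[:3]); o=[]
    for n,d,px in obs:
        p=np.array([d[1],d[2],.01]) if d[0]=='b' else pad(d[1],d[2],.003,q[3])
        o+=list(proj(n,P[n],w(T,p))-px)
    return np.array(o)
r=least_squares(res,[.36,.2,.3,.1],loss='soft_l1')
print(r.x,np.degrees(r.x[2:]));print(res(r.x).reshape(-1,2).round(1))
T=S(*r.x[:3]);print('tail',w(T,pad(-.046,0,0,r.x[3])),'end',w(T,pad(.084,0,0,r.x[3])),'xdir',T[:3,0],'petri',w(T,[.09,0,0]))
E
python3 fit.py
```

```text
[0.45742266 0.21396953 0.33393417 0.15733422] [19.13301877  9.01458689]
[[-1.6  0.4]
 [-0.1 -0.3]
 [ 0.1  0.3]
 [-1.8  1.4]
 [-1.3  0.3]
 [-1.2  1.3]
 [-0.5 -0.6]
 [ 0.3 -0.1]
 [-1.4 -1.4]
 [ 0.3 -1.8]
 [ 0.8 -2.1]
 [-0.7 -1.5]
 [ 0.2  0.1]
 [ 0.2 -2.2]
 [ 0.5 -1.3]]
tail [0.4723135  0.17104735 0.07779245] end [0.43023068 0.29234917 0.09816162] xdir [0.94476018 0.32776241 0.        ] petri [0.54245108 0.24346815 0.        ]
```

>>> drive_tool(
  increments="0 0 0.16 1.52 3.51 0 0;0 0 0.16 1.52 3.51 0 0;0 0 0.16 1.52 3.51 0 0;0 0 0.16 1.52 3.51 0 0;0 0 0.16 1.52 3.51 0 0;0 0 0.16 1.52 3.51 0 0;0 0 0.16 1.52 3.51 0 0;0 0 0.16 1.52 3.51 0 0;0 0 0.16 1.52 3.51 0 0;0 0 0.16 1.52 3.51 0 0",
  newtons=30,
)

```text
time: 1.08
tool_pos: [0.3177, -0.1717, 0.2315]
tcp_rot: [[0.945, 0.327, 0.001], [0.327, -0.945, -0.0], [0.0, 0.001, -1.0]]
contact_force: [0.1, -0.4, -0.2]
gripper_width: -0.001
```

>>> drive_tool(
  increments="0 0 0 1.52 3.51 0 0;0 0 0 1.52 3.51 0 0;0 0 0 1.52 3.51 0 0;0 0 0 1.52 3.51 0 0;0 0 0 1.52 3.51 0 0;0 0 0 1.52 3.51 0 0;0 0 0 1.52 3.51 0 0;0 0 0 1.52 3.51 0 0;0 0 0 1 2 0 0;0 0 0 0 0 0 0",
)

```text
time: 1.92
tool_pos: [0.45, 0.1305, 0.2309]
tcp_rot: [[0.944, 0.331, -0.0], [0.331, -0.944, 0.0], [-0.0, -0.0, -1.0]]
contact_force: [1.2, -0.3, 0.7]
gripper_width: 0.001
```

>>> drive_tool(
  increments="0 0 0 1 2.4 0 0;0 0 0 1 2.35 0 0;0 0 0 0 0 -3 0;0 0 0 0 0 -3 0;0 0 0 0 0 -3 0;0 0 0 0 0 -1.5 0;0 0 0 0 0 0 0;0 0 0 0 0 0 0",
)

```text
time: 2.58
tool_pos: [0.4691, 0.1745, 0.1264]
tcp_rot: [[0.945, 0.327, -0.001], [0.327, -0.945, -0.0], [-0.001, -0.0, -1.0]]
contact_force: [-0.8, 0.4, 0.5]
gripper_width: -0.001
```

```bash
cat > look.py <<'E'
import sys,cv2
from plant import env
k=sys.argv[1]
import numpy as np
a=env.grab_frame('top')["pixels"][200:340,120:290]; b=env.grab_frame('scene')["pixels"][205:385,195:345]
s=env.read_state(); print(s['time'],s['tool_pos'].round(4),s['contact_force'].round(1))
a=cv2.resize(a,(486,400),interpolation=cv2.INTER_CUBIC);b=cv2.resize(b,(333,400),interpolation=cv2.INTER_CUBIC)
cv2.imwrite(f'pics/l{k}.png',np.hstack([a,b])[:, :800])
E
python3 look.py 1
```

```text
2.6833 [0.4699 0.1748 0.1278] [ 0.   0.  -0.2]
```

View pics/l1.png

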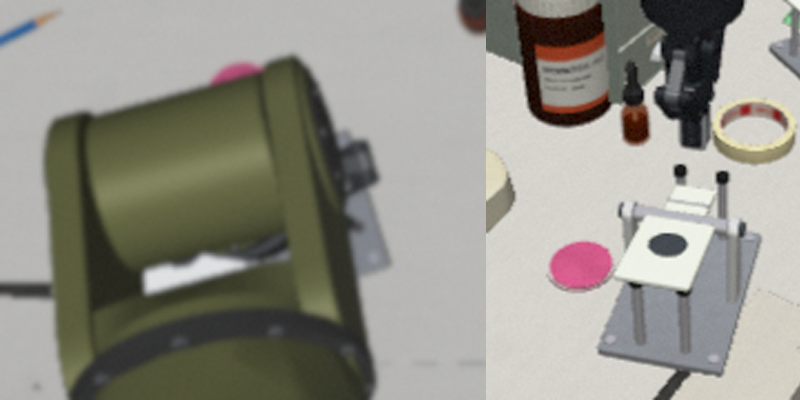

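>>> drive_tool(
  increments="0 0 0 0 0 -1.5 0;0 0 0 0 0 -1.5 0;0 0 0 0 0 -0.8 0;0 0 0 0 0 -0.8 0;0 0 0 0 0 -0.5 0;0 0 0 0 0 0 0",
)

```text
time: 3.18
tool_pos: [0.4692, 0.1748, 0.0751]
tcp_rot: [[0.945, 0.328, -0.0], [0.328, -0.945, -0.0], [-0.0, 0.0, -1.0]]
contact_force: [0.3, -0.7, 0.6]
gripper_width: -0.001
```

```bash
python3 look.py 2
```

```text
3.2833 [0.4694 0.1749 0.0757] [0.1 0.1 0.1]
```

View pics/l2.png

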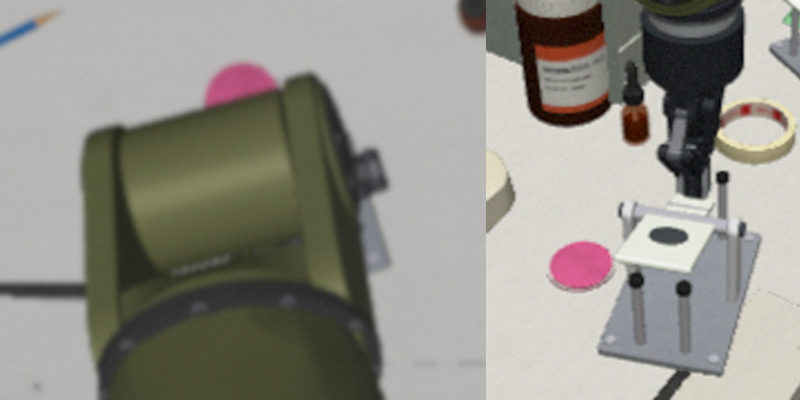

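>>> drive_tool(
  increments="0 0 0 0 0 -0.5 0;0 0 0 0 0 -0.5 0;0 0 0 0 0 -0.5 0;0 0 0 0 0 -0.4 0;0 0 0 0 0 0 0",
)

```text
time: 3.7
tool_pos: [0.4688, 0.1747, 0.0553]
tcp_rot: [[0.945, 0.328, -0.001], [0.328, -0.945, -0.0], [-0.001, -0.0, -1.0]]
contact_force: [0.1, 0.5, -0.2]
gripper_width: -0.001
```

```bash
python3 look.py 3
```

```text
3.8 [0.469  0.1748 0.056 ] [0.2 0.8 0.6]
```

View pics/l3.png

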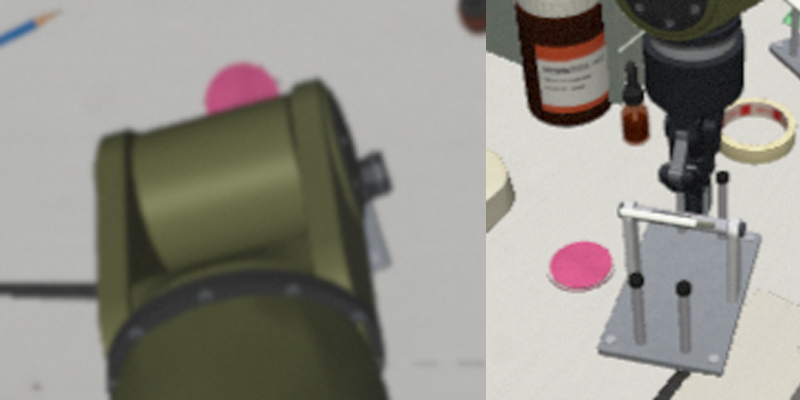

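>>> drive_tool(
  increments="0 0 0 0 0 3 0;0 0 0 0 0 4 0;0 0 0 0 0 4 0;0 0 0 0 0 4 0;0 0 0 -1.16 3.32 0 0;0 0 0 -1.16 3.32 0 0;0 0 0 -1.16 3.32 0 0;0 0 0 -1.16 3.32 0 0;0 0 0 0 0 0 0;0 0 0 0 0 0 0",
)

```text
time: 4.63
tool_pos: [0.422, 0.3088, 0.2062]
tcp_rot: [[0.944, 0.33, -0.0], [0.33, -0.944, -0.0], [-0.0, 0.0, -1.0]]
contact_force: [0.6, -0.2, -0.8]
gripper_width: 0.003
```

```bash
python3 look.py 4
```

```text
4.7333 [0.4229 0.3072 0.2062] [-0.1 -0.6  0.5]
```

View pics/l4.png

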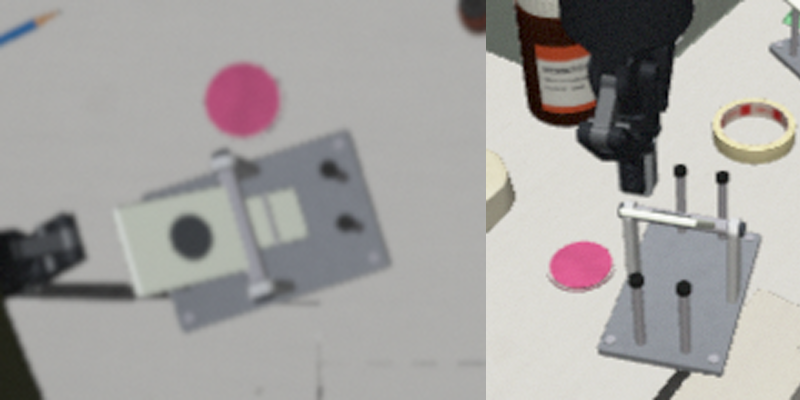

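>>> drive_tool(
  increments="0 0 0 0 0 -3 0;0 0 0 0 0 -3 0;0 0 0 0 0 -2.2 0;0 0 0 0.39 -1.13 0 0;0 0 0 0.39 -1.13 0 0;0 0 0 0.39 -1.13 0 0;0 0 0 0.39 -1.13 0 0;0 0 0 0.39 -1.13 0 0;0 0 0 0.39 -1.13 0 0;0 0 0 0 0 0 0",
)

```text
time: 5.57
tool_pos: [0.4486, 0.2386, 0.1293]
tcp_rot: [[0.945, 0.326, 0.006], [0.326, -0.945, 0.003], [0.007, -0.001, -1.0]]
contact_force: [-13.9, 0.7, 40.8]
gripper_width: -0.003
```

```bash
python3 look.py 5
```

```text
5.6667 [0.4483 0.2395 0.1292] [-14.7   0.9  39.9]
```

View pics/l5.png

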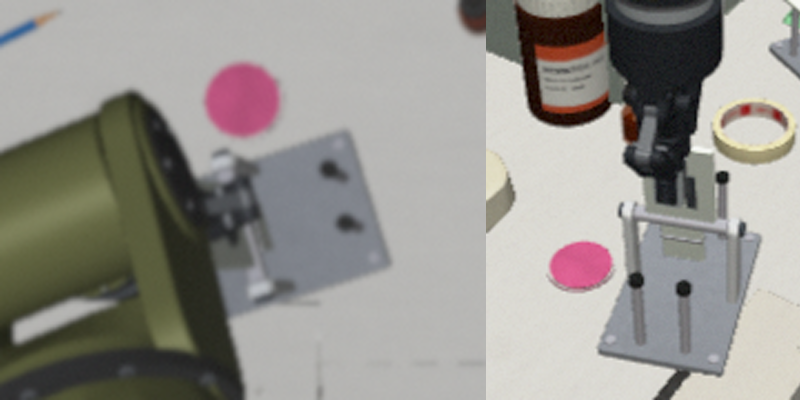

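>>> drive_tool(
  increments="0 0 0 0 0 1.2 0;0 0 0 0 0 1 0;0 0 0 0 0 0 0",
)

```text
time: 5.92
tool_pos: [0.4474, 0.2394, 0.1488]
tcp_rot: [[0.945, 0.327, 0.004], [0.327, -0.945, 0.001], [0.004, -0.0, -1.0]]
contact_force: [1.5, 0.0, -0.1]
gripper_width: -0.0
```

```bash
python3 look.py 6
```

```text
6.0167 [0.4465 0.2393 0.1466] [ 0.2  0.7 -0.7]
```

View pics/l6.png

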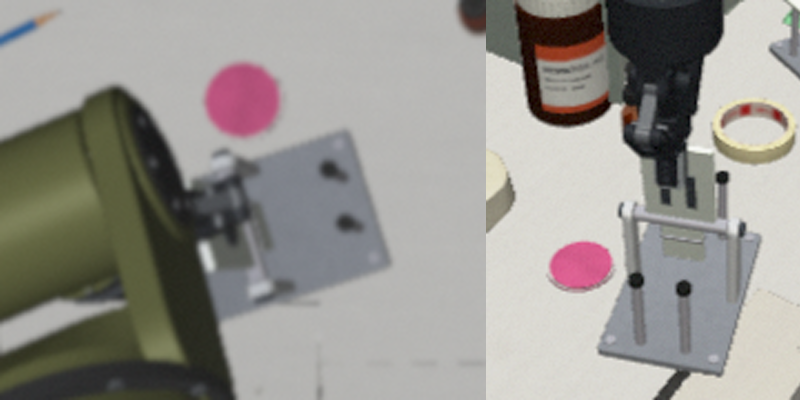

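>>> drive_tool(
  increments="0 0 0 0.31 -0.9 0 0;0 0 0 0.31 -0.9 0 0;0 0 0 0.31 -0.9 0 0;0 0 0 0.31 -0.9 0 0;0 0 0 0 0 0 0",
)

```text
time: 6.43
tool_pos: [0.4591, 0.202, 0.146]
tcp_rot: [[0.945, 0.326, -0.0], [0.326, -0.945, -0.0], [-0.001, 0.0, -1.0]]
contact_force: [-0.3, 0.3, 0.1]
gripper_width: -0.001
```

```bash
python3 look.py 7
```

```text
6.5333 [0.4588 0.2033 0.1462] [ 0.2  0.4 -0.2]
```

View pics/l7.png

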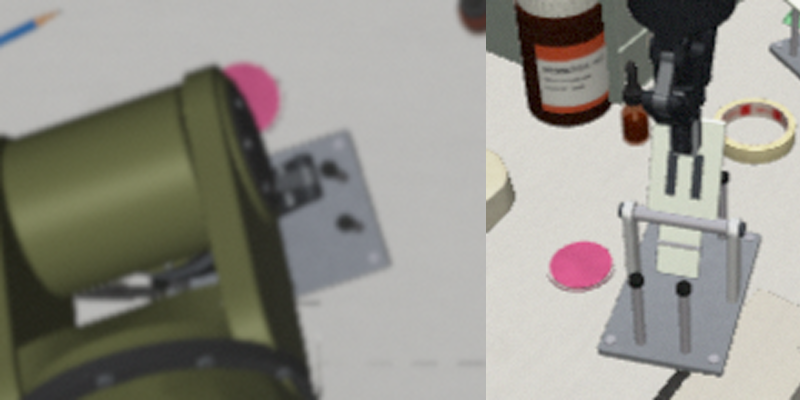

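>>> drive_tool(
  increments="0 0 0 0.33 -0.94 -0.5 0;0 0 0 0.33 -0.94 -0.7 0;0 0 0 0.33 -0.94 -1.2 0;0 0 0 0.2 -0.57 -0.8 0;0 0 0 0 0 0 0",
)

```text
time: 6.95
tool_pos: [0.47, 0.1685, 0.1122]
tcp_rot: [[0.945, 0.326, -0.003], [0.326, -0.945, -0.001], [-0.003, -0.0, -1.0]]
contact_force: [-0.8, 0.2, -0.1]
gripper_width: 0.001
```

```bash
python3 look.py 8
```

```text
7.05 [0.4704 0.1697 0.114 ] [-1.2  0.4  0.3]
```

View pics/l8.png

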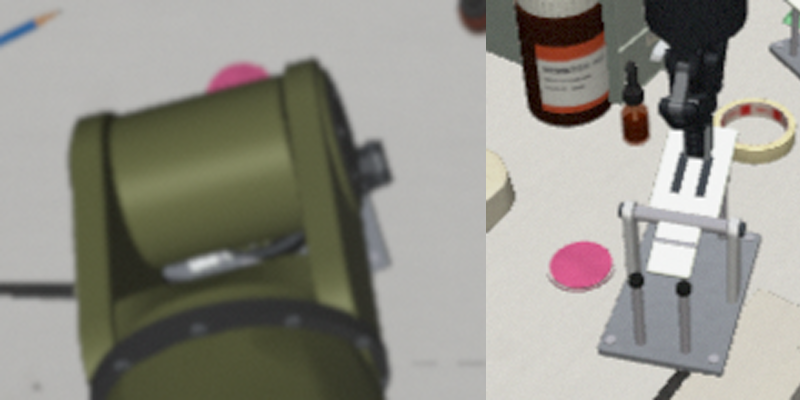

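>>> drive_tool(
  increments="0 0 0 0 0 2.5 0;0 0 0 0.6 -1.75 0 0;0 0 0 0 0 -1.2 0;0 0 0 0 0 -1.2 0;0 0 0 0 0 -1.0 0;0 0 0 0 0 -0.8 0;0 0 0 0 0 -0.4 0;0 0 0 0 0 0 0",
)

```text
time: 7.72
tool_pos: [0.4761, 0.1526, 0.0926]
tcp_rot: [[0.945, 0.328, -0.001], [0.328, -0.945, -0.0], [-0.001, -0.0, -1.0]]
contact_force: [0.6, 0.7, 0.5]
gripper_width: 0.002
```

>>> drive_tool(
  increments="0 0 0 0 0 -0.2 0;0 0 0 0 0 0 0",
)

```text
time: 7.88
tool_pos: [0.4766, 0.1526, 0.0914]
tcp_rot: [[0.945, 0.328, 0.0], [0.328, -0.945, 0.0], [0.0, 0.0, -1.0]]
contact_force: [-0.4, -0.0, 0.1]
gripper_width: -0.001
```

>>> drive_tool(
  increments="0 0 0 0 0 -0.15 0;0 0 0 0 0 0 0",
)

```text
time: 8.05
tool_pos: [0.4766, 0.1525, 0.0899]
tcp_rot: [[0.945, 0.328, 0.0], [0.328, -0.945, 0.0], [0.0, 0.0, -1.0]]
contact_force: [0.2, -1.0, -0.7]
gripper_width: -0.0
```

>>> drive_tool(
  increments="0 0 0 0 0 -0.15 0;0 0 0 0 0 0 0",
)

```text
time: 8.22
tool_pos: [0.4765, 0.1524, 0.0882]
tcp_rot: [[0.945, 0.327, 0.0], [0.327, -0.945, 0.0], [0.0, -0.0, -1.0]]
contact_force: [0.1, 0.2, 0.0]
gripper_width: -0.001
```

>>> drive_tool(
  increments="0 0 0 0 0 -0.15 0;0 0 0 0 0 0 0",
)

```text
time: 8.38
tool_pos: [0.4767, 0.1525, 0.0876]
tcp_rot: [[0.945, 0.328, 0.001], [0.328, -0.945, 0.0], [0.001, 0.0, -1.0]]
contact_force: [-5.8, -2.0, 12.2]
gripper_width: 0.001
```

>>> drive_tool(
  increments="0 0 0 0 0 1 0;0 0 0 0 0 3 0;0 0 0 0 0 4 0;0 0 0 -0.6 -3.5 2 0;0 0 0 -0.6 -3.5 0 0;0 0 0 -0.6 -3.5 0 0;0 0 0 -0.6 -3.5 0 0;0 0 0 -0.6 -3.5 0 0;0 0 0 -0.6 -3.5 0 0;0 0 0 0 0 0 0",
)

```text
time: 9.22
tool_pos: [0.4396, -0.0619, 0.1872]
tcp_rot: [[0.946, 0.324, 0.0], [0.324, -0.946, -0.001], [-0.0, 0.001, -1.0]]
contact_force: [-0.6, 1.1, -0.6]
gripper_width: -0.005
```

```bash
python3 look.py 9; python3 - <<'E'
from plant import env
import cv2
cv2.imwrite('pics/t9.png',env.grab_frame('top')['pixels'])
E
```

```text
9.3167 [ 0.4403 -0.0585  0.1871] [-0.7  0.7 -0.7]
```

View pics/l9.png

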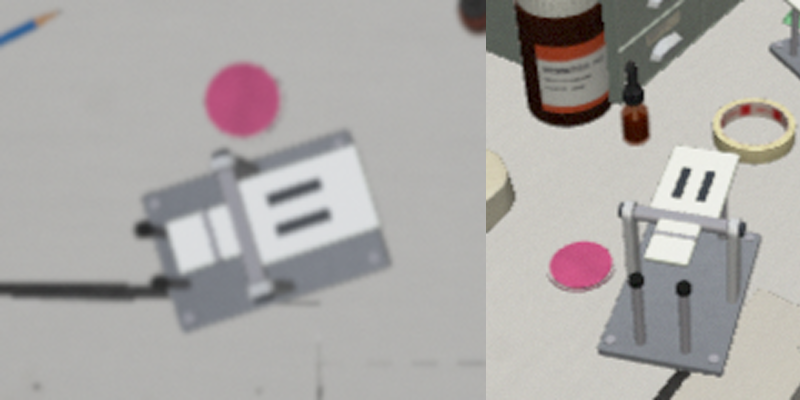

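View pics/t9.png

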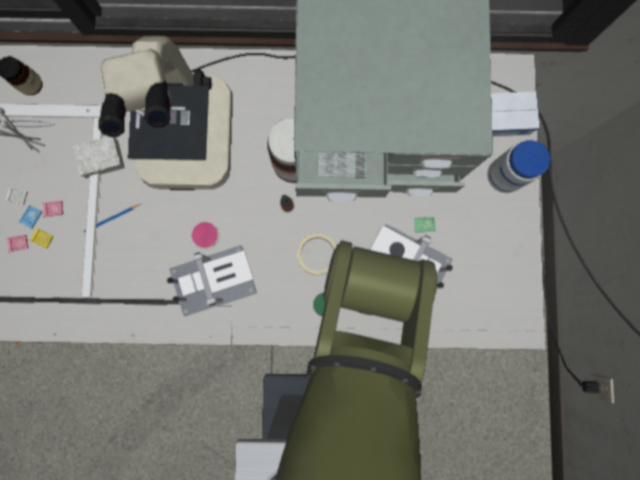

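```bash
python3 - <<'E'
from h import *
from plant import env
import cv2
f=env.grab_frame('scene');P=f['pose']
T=S(.45742,.21397,.33393)
for th in (math.pi,3.05,2.95,2.85):
    print(th,[proj('scene',P,w(T,pad(r,x,-.003,th))).round(1).tolist() for r,x in((.084,.028),(.084,-.028),(-.046,.017),(-.046,-.017))])
a=f['pixels'][260:340,240:340];cv2.imwrite('pics/s10.png',cv2.resize(a,None,fx=7,fy=7,interpolation=cv2.INTER_CUBIC))
E
```

```text
3.141592653589793 [[280.0, 268.9], [309.2, 273.3], [265.7, 319.2], [285.7, 322.6]]
3.05 [[279.8, 266.0], [309.2, 270.3], [265.8, 321.1], [285.7, 324.5]]
2.95 [[279.5, 263.0], [309.0, 267.3], [266.0, 322.9], [285.8, 326.3]]
2.85 [[279.0, 260.3], [308.8, 264.7], [266.2, 324.5], [286.0, 327.8]]
```

View pics/s10.png

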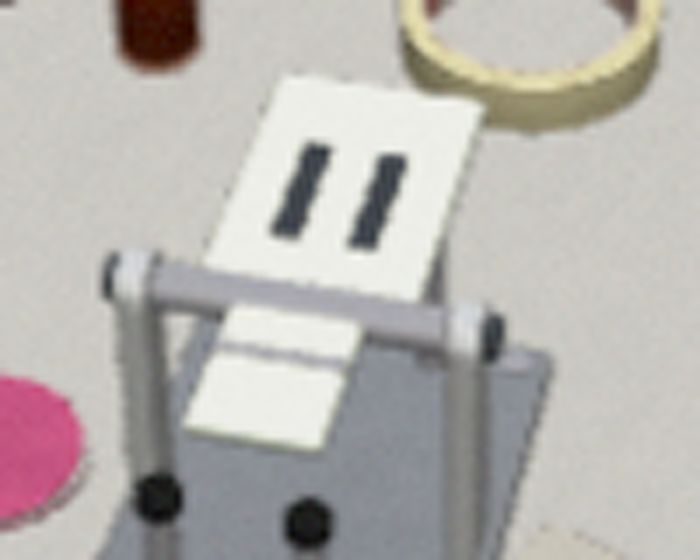

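>>> drive_tool(
  increments="0 0 0 -1.2 -3 2 0;0 0 0 -1.2 -3 1 0;0 0 0 -1.2 -3 0 0;0 0 0 -1.2 -3 0 0;0 0 0 -1.2 -3 0 0;0 0 0 -1.2 -3 0 0;0 0 0 -1.2 -3 0 0;0 0 0 -1.2 -3 0 0;0 0 0 -1.2 -3 0 0;0 0 0 0 0 0 0",
)

```text
time: 10.25
tool_pos: [0.3316, -0.3303, 0.2167]
tcp_rot: [[0.945, 0.326, -0.0], [0.326, -0.945, -0.001], [-0.001, 0.0, -1.0]]
contact_force: [0.3, 0.6, 0.3]
gripper_width: -0.002
```

```bash
python3 - <<'E'
from plant import env
import cv2,numpy as np
o=[]
for n in('top','scene'):
    p=env.grab_frame(n)['pixels'];d=cv2.absdiff(p,cv2.imread(f'pics/{n}0.png')).max(2)
    o+=[cv2.resize(p,(400,300)),cv2.cvtColor(cv2.resize((d>40).astype(np.uint8)*255,(400,300),interpolation=cv2.INTER_AREA),cv2.COLOR_GRAY2BGR)]
cv2.imwrite('pics/d.png',np.vstack([np.hstack(o[:2]),np.hstack(o[2:])]));print(env.read_state()['time'])
E
```

```text
10.35
```

View pics/d.png

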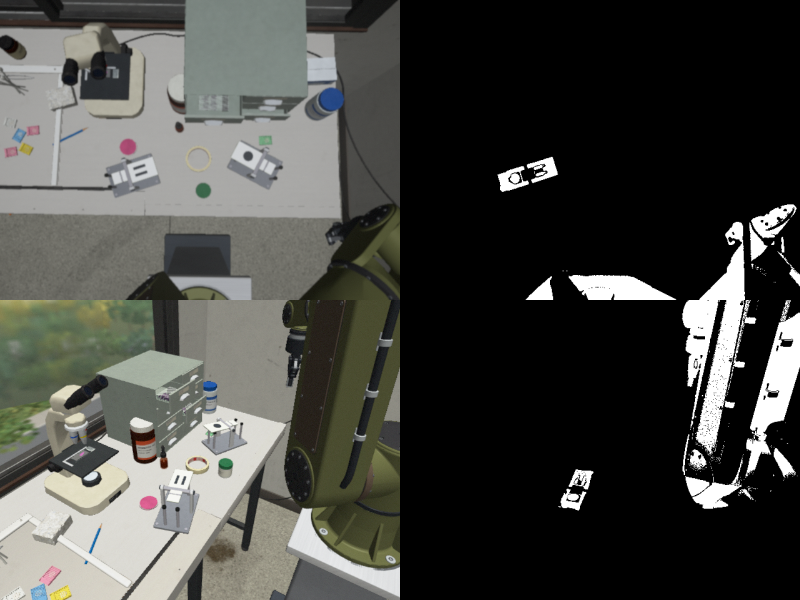

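Only the dish paddle and the arm have changed; everything else is unchanged. I'm handing in.

```bash
python3 -c "
from plant import env
print(env.hand_in())"
```

```text
the job is handed in; nothing more can be done
None
```

The dish flag's paddle is turned over: it now lies flat on the other side with the two bars showing. I pressed the tail down with shut fingers, which raised the paddle to about 45°. I then swept it over from the far side and pressed the plate down onto its rests. Nothing was pinched.

**Flatness:** the final press met the stop at about 12 N, with the fingertips at 87.6 mm, where the top face lies when flat (88 mm). In the scene picture the paddle's end-to-tail length matched a flat paddle to within about a tenth of a pixel. Its corners were 0.3–2 px off the model, much like the first fit (up to about 2 px).

**Other objects:** comparing before and after pictures from both fixed cameras, only the dish paddle and the arm had changed. The cassette flag, dish, tape, bottle and pot had not moved. The arm was clear of everything at hand-in, at about 10.4 s.

**One problem on the way:** during the sweep the paddle's edge caught under the wider part of the fingers or the gripper. The wrist force reached about 43 N (41 N of it upward), and I raised the tool and carried on higher up. That is far below the 120 N wrist limit. If the edge was touching the gripper's body rather than the fingers, though, it may have passed the 40 N limit there. I can't tell from the readings which part it touched.

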